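# Weigh the bracket from behind the tall prints

### The arm

A 6-joint arm with a two-finger parallel gripper is mounted at the origin on the work surface. World frame = base frame: x ahead of the robot, y to its left, z up, the work surface at z = 0. Lengths are in m, angles in rad, forces in N, time in s.
With the tool pointing down it reaches from about 0.425 to 0.95 m from the base axis. Payload 14.7 kg.
Tool frame: the origin (TCP) lies midway between the tips of the shut fingers; the grasp point (between the pads) lies behind it (r.grip_point_offset is the z of the grasp point in the tool frame, in m); z points along the fingers, y is the line along which they close (so a half turn about z gives the same grasp; the last joint's range is limited). The gripper opens to 85 mm and grips with 20 to 120 N. Pads are 22 mm wide; open, the fingers measure 114 mm over their backs; the gripper's body (76 mm by 85 mm) begins 54 mm behind the grasp point. The pads swing forward as they close: fully open they stand 13 mm farther back than shut.
Start: joints at [-1.182, 0.48, 1.596, -0, 1.065, -0.047], TCP at [0.274, -0.589, 0.231] pointing down, gripper open.
Joint ranges: [-2.75, 2.75], [-0.82, 2.05], [0.23, 2.67], [-1.56, 4.7], [0.09, 2.69], [-2.92, 2.92]. Speed limits (rad/s): [1.89, 1.89, 2.39, 3.01, 3.01, 3.01].

### API

Orientations are given as a unit quaternion [w, x, y, z].
In Python, from bench import r gives the robot as it stands.
- The arm moves only by the tool send_rows, never from a script. Its arguments are lists of equal length, an entry for each row: "linear": the shift along the world's x, y, z in fractions of the full range, 1 being 1000 mm, a list of three; "yaw": the turn about the world's z in fractions of the full range, 1 being pi/2 rad. In form: {"linear": [[x, y, z], ...], "yaw": [yaw, ...]}. A call has 1 to 8 rows; each row is the pose to reach, as a shift and turn from the pose commanded when the call began; what a row does not reach only later rows make up. A row lasts 1/8 s, in which the tool goes at most 62.5 mm and 10.7 degrees, less where a joint would pass 70% of its speed; a pose out of reach is approached as far as the arm can. No shift or turn number may pass 1 either way. A call with a gripper value outside its range is refused whole. "fingers" is the opening, from 0 (shut) to 1 (fully open), set as the call begins (left out, the last holds). The fingers move at their own pace and stop on an object; "force" is the grip in N (left out, the last holds). Time passes only in rows, so rows that repeat a pose let the fingers close. It gives the time, the measured TCP pose, the force, the opening and the grip force at its end, in the units of the state.
- r.observe(): the state, without advancing time (a new reading comes with each control period).
- r.grab_frame(name): name is "side" or "top"; returns the picture (480x640x3 uint8, blue, green, red); there is no depth.
- r.camera_params(name): a dict with "intrinsics" (3x3 intrinsics, pixels), "dist_coeffs" ([k1, k2, p1, p2, k3] as OpenCV has them; the pictures are not rectified), "camera_from_world" (4x4, takes a point from world to camera coordinates). Camera axes: x right, y up, looking along -z (the intrinsics and any distortion apply to the point x, -y, -z); pixel columns grow to the right and rows downward; lengths in m; the calibration is good to about 2 mm. A picture is of the moment at which its call begins. camera_params takes no time and is no camera call.
- r.close_job(): hands the job in; it is judged then, once.
The state is a dict: "clock": time; "q": joint angles; "dq": joint speeds; "joint_torque": joint torques, N m; "tool_pos": TCP position; "tcp_rot": TCP orientation; "wrist_force": force on the tool from outside, world axes, zero at the start; "wrist_torque": the same for the moment, N m; "grip_width": finger opening in m; "finger_force": force on a finger pad.
Only numpy, scipy, OpenCV 4.12 (cv2) and the standard library are available. Lean on these libraries where they do the work, as an engineer would, in place of code of your own. Each camera call takes 0.05 s, during which the arm holds its last target. There are 200 camera calls.

### The job

The low bracket on the build plate has to be weighed, but three tall prints stand in front of it: first move all three into the round tub so that they stand there upright together, then set the bracket flat on the middle of the scale's pan while they wait. After that put each tall print back upright on the very spot of the plate where it stood at the start, leaving the bracket on the pan, and let none of the four fall over.

Things in the scene. Friction and masses are not known exactly. Their poses are not given: they have to be found in the camera images.
- plate: Black square build plate, 220 x 220 mm, on a low stand, fixed; its flat top is 20 mm above the bench. Origin: under the plate's centre, at bench height; x away from the robot, y to the left along its edges (turned by up to 0.15 rad). The four orange prints stand loose on it. Besides them only a flat white scraper (6 mm thick) lies along its far edge.
- column: Tall orange print: a ribbed column, 140 mm high, on a thin round foot (50 mm across, 3 mm thick); it tapers from 45 mm at the foot to a plain straight neck 29 mm across from 85 mm up to the top. About 90 g. Origin: centre of its underside, z up.
- tube: Tall orange print: a plain straight cylinder, 40 mm across and 122 mm high, with a wide dark mark in its top. About 110 g. Origin: centre of its underside, z up.
- bobbin: Tall orange print: a bobbin 130 mm high, both ends 44 mm across, with a 26 mm waist; the upper end is a straight cylinder from 83 mm up to the top. About 100 g. Origin: centre of its underside, z up.
- bracket: Low orange print behind the three tall ones: a flange plate 34 mm (its x) by 60 mm (its y), 8 mm thick, with a round boss 34 mm across in its middle, 28 mm high in all. About 50 g. Grip it across the 34 mm, along its x. Origin: centre of its underside, z up.
- tub: Round grey open tub, fixed, to the left or right of the plate: 170 mm across, inside 156 mm across at the floor, rim 35 mm high, floor 5 mm above the bench. Origin: centre of its underside. The three tall prints fit in as a triangular cluster, each about 40 mm from the centre.
- scale: White bench scale, fixed, on the other side of the plate: housing 185 x 150 mm and 42 mm high, with a round steel pan 124 mm across, whose flat top is 55 mm above the bench and does not give. Origin: at bench height under the centre of the pan; the display is on its -x side.
Not all that is in view belongs to the job. Leave any blue look-alike of the column alone.

How it is judged:
On the way, in this order (a step that is already met when the one before it is completed fails the run):
1. the three tall prints stand upright together in the tub (horizontal distance between each of column, tube, bobbin and tub below 0.062 m and z of each of column, tube, bobbin in the frame of tub below 0.015 m and angle between each of column, tube, bobbin's own z axis and vertical below 0.15 rad and linear speed of each of column, tube, bobbin below 0.03 m/s), for 0.2 s.
2. the bracket rests flat in the middle of the scale's pan while the three tall prints wait in the tub (all of step 1 and horizontal distance between bracket and scale below 0.015 m and z of bracket in the frame of scale between 0.05 and 0.06 m and angle between bracket's own z axis and vertical below 0.12 rad and linear speed of bracket below 0.03 m/s), for 0.2 s.
At the end, for the whole second after the job is handed in: The bracket lies flat on the scale's pan, within 15 mm of its centre; the column, the tube and the bobbin each stand upright on the plate within 15 mm of where they stood at the start; all are at rest (horizontal distance between bracket and scale below 0.015 m and z of bracket in the frame of scale between 0.05 and 0.06 m and angle between each of bracket, column, tube, bobbin's own z axis and vertical below 0.12 rad and linear speed of each of bracket, column, tube, bobbin below 0.03 m/s and distance of each of column, tube, bobbin from where it was at the start of the episode below 0.015 m); the robot touches nothing.
It fails at once if one of the four prints falls over (leans more than 0.6 rad) (angle between any of column, tube, bobbin, bracket's own z axis and vertical above 0.6 rad).
It also fails if it takes over 141 s, if anything falls off the work surface, if the arm or the gripper's body presses on something with over 40 N, if the wrist force passes 120 N, or if a joint passes its speed limit or range.

## Working session

There is one attempt and no reset: what is moved stays moved. The work goes in short steps, Python scripts to look and compute and a tool call to move; the robot and the scene stay as the last step left them, time stands still between calls to the robot, and variables do not carry over. Pictures are saved under pics/ and viewed, at most 14 in all, crops included, and the job is handed in when it is done.

Besides the shell and the picture viewer there is one more tool, called after ">>>" by a JSON object that holds its "name" and its "arguments". send_rows: Moves the arm, as the interface text tells. Its arguments: {"type":"object","properties":{"linear":{"type":"array","items":{"type":"array","items":{"type":"number"}}},"yaw":{"type":"array","items":{"type":"number"}},"fingers":{"type":"number"},"force":{"type":"number"}},"required":["linear","yaw"]}

```bash
ls; mkdir -p pics; python3 - <<'E'
from bench import r
import cv2,numpy as np
for n in("top","side"):
    cv2.imwrite(f"pics/{n}0.png",r.grab_frame(n)); c=r.camera_params(n)
    print(n,c); 
    T=np.array(c["camera_from_world"]);print(-T[:3,:3].T@T[:3,3])
s=r.observe();print(s["clock"],s["tool_pos"],s["tcp_rot"],r.grip_point_offset)
E
```

```text
pics
top {'intrinsics': array([[450.90258804,   0.        , 318.47080424],
       [  0.        , 450.90258804, 247.49324977],
       [  0.        ,   0.        ,   1.        ]]), 'dist_coeffs': array([0.00928619, 0.        , 0.        , 0.        , 0.        ]), 'camera_from_world': array([[-0.00234447, -0.99956148,  0.02951876, -0.01601166],
       [ 0.98073377,  0.00346778,  0.19531833, -0.45709209],
       [-0.19533504,  0.02940796,  0.98029556, -0.68718584],
       [ 0.        ,  0.        ,  0.        ,  1.        ]])}
[0.31401664 0.00578918 0.76339634]
side {'intrinsics': array([[603.45526204,   0.        , 323.0155141 ],
       [  0.        , 603.45526204, 246.82207681],
       [  0.        ,   0.        ,   1.        ]]), 'dist_coeffs': array([-0.10898153,  0.        ,  0.        ,  0.        ,  0.        ]), 'camera_from_world': array([[ 0.98777161, -0.1540745 ,  0.02383895, -0.45646811],
       [ 0.06026652,  0.51835397,  0.85303992, -0.09441915],
       [-0.14378871, -0.84117192,  0.52130087, -1.18385447],
       [ 0.        ,  0.        ,  0.        ,  1.        ]])}
[ 0.28635164 -1.0172127   0.7085694 ]
0.1 [ 0.27425524 -0.58887794  0.23074166] [-5.53947787e-04  9.76350745e-01  2.16191827e-01 -9.69843165e-05] -0.0187
```

View pics/top0.png

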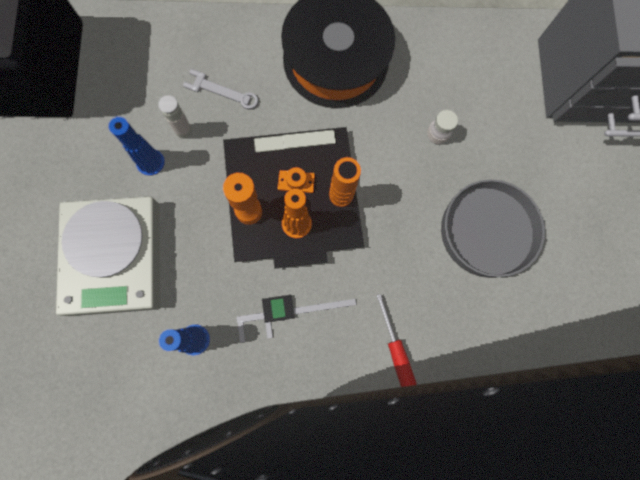

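View pics/side0.png

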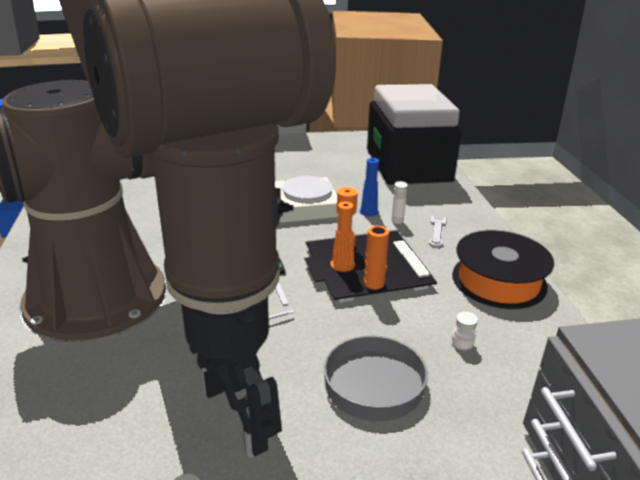

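```bash
cat > h.py <<'E'
import cv2,numpy as np
from bench import r
def ray(c,px):
    K,d,T=np.array(c["intrinsics"]),np.array(c["dist_coeffs"]),np.array(c["camera_from_world"])
    u=cv2.undistortPoints(np.array(px,float).reshape(-1,1,2),K,d).reshape(-1,2)
    D=np.c_[u[:,0],-u[:,1],-np.ones(len(u))]@T[:3,:3]
    return -T[:3,:3].T@T[:3,3],D
def onz(c,px,z):
    o,D=ray(c,px); return o+D*((z-o[2])/D[:,2])[:,None]
def proj(c,P):
    T=np.array(c["camera_from_world"]);p=np.atleast_2d(P)@T[:3,:3].T+T[:3,3]
    return cv2.projectPoints((p*[1,-1,-1]).reshape(-1,1,3),np.zeros(3),np.zeros(3),np.array(c["intrinsics"]),np.array(c["dist_coeffs"]))[0].reshape(-1,2)
def orange(im):
    h=cv2.cvtColor(im,cv2.COLOR_BGR2HSV);return cv2.inRange(h,(5,120,60),(22,255,255))
E
python3 - <<'E'
from h import *
im=cv2.imread("pics/top0.png");a=cv2.resize(im[125:275,210:370],(800,750)[::1],interpolation=cv2.INTER_CUBIC)[:600]
cv2.imwrite("pics/c1.png",a)
im=cv2.imread("pics/side0.png");cv2.imwrite("pics/c2.png",cv2.resize(im[175:300,295:445],(720,600),interpolation=cv2.INTER_CUBIC))
c=r.camera_params("top");im=cv2.imread("pics/top0.png")
# plate: dark region corners
h=cv2.cvtColor(im,cv2.COLOR_BGR2HSV)
m=((h[...,2]<60)|(orange(im)>0)).astype(np.uint8)*255
m[:115]=0;m[285:]=0;m[:,:200]=0;m[:,380:]=0
m=cv2.morphologyEx(m,cv2.MORPH_CLOSE,np.ones((5,5)))
k=max(cv2.findContours(m,0,2)[0],key=cv2.contourArea)
print("plate",cv2.approxPolyDP(k,5,True).reshape(-1,2).tolist())
# pan / tub
for nm,lo,hi,roi,z in(("tubouter",None,None,(430,560,170,290),.035),):
    x0,x1,y0,y1=roi
    g=cv2.medianBlur(im[y0:y1,x0:x1],3)
    mm=(h[y0:y1,x0:x1,2]<125).astype(np.uint8)*255
    mm=cv2.morphologyEx(mm,cv2.MORPH_OPEN,np.ones((3,3)))
    k=max(cv2.findContours(mm,0,2)[0],key=cv2.contourArea);e=cv2.fitEllipse(k);p=np.array(e[0])+[x0,y0]
    print(nm,p,e,onz(c,p,z))
print("hsv tub floor,bench,wall",h[235,490],h[300,600],h[180,490],"pan",h[240,100],h[210,65],h[300,130], h[190,30])
E
```

```text
plate [[345, 128], [334, 129], [334, 145], [255, 153], [253, 138], [224, 141], [223, 190], [231, 206], [235, 260], [273, 257], [275, 266], [326, 261], [328, 250], [363, 246], [355, 193], [360, 168], [349, 156]]
tubouter [493.24513245 229.89204025] ((63.24513244628906, 59.89204025268555), (96.61481475830078, 105.9289779663086), 113.07028198242188) [[ 0.49031377 -0.30956482  0.035     ]]
hsv tub floor,bench,wall [135   4 121] [ 30  10 150] [  0   2 115] pan [120   3 192] [ 33  14 206] [ 30  12 212] [ 30   9 149]
```

View pics/c1.png

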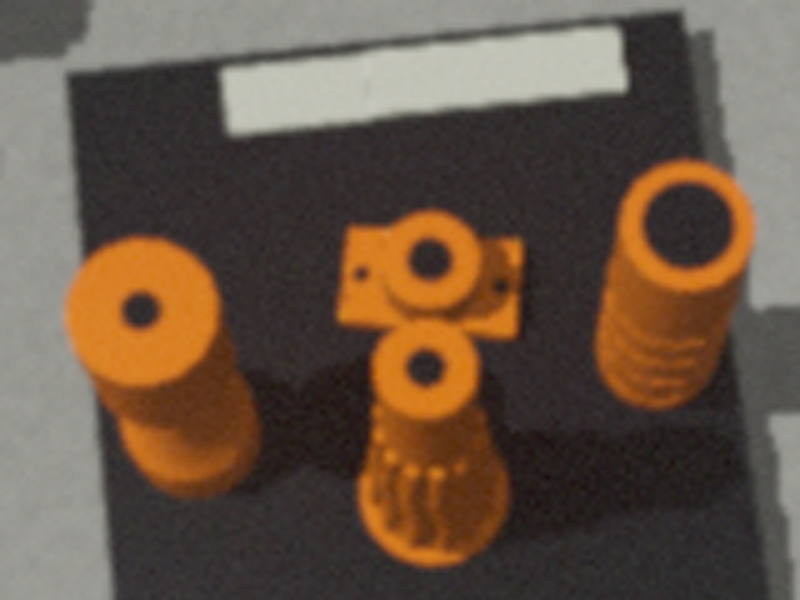

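View pics/c2.png

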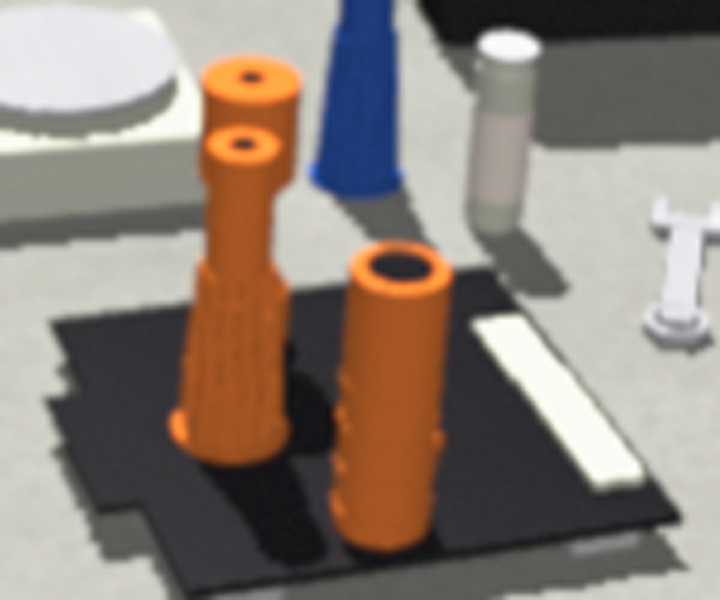

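```bash
cat >> h.py <<'E'
def hole(im,p,R=9):
    x,y=int(round(p[0])),int(round(p[1])); o=cv2.bitwise_not(orange(im))
    n,l,s,ce=cv2.connectedComponentsWithStats(o[y-R:y+R+1,x-R:x+R+1]);i=l[R,R]
    return ce[i]+[x-R,y-R] if i and s[i,4]<0.5*(2*R+1)**2 else None
def tri(p,q):
    o1,d1=ray(r.camera_params("top"),p);o2,d2=ray(r.camera_params("side"),q)
    t=np.linalg.lstsq(np.c_[d1[0],-d2[0]],o2-o1,rcond=None)[0];return (o1+t[0]*d1[0]+o2+t[1]*d2[0])/2,np.linalg.norm(o1+t[0]*d1[0]-o2-t[1]*d2[0])
E
python3 - <<'E'
from h import *
t=cv2.imread("pics/top0.png");s=cv2.imread("pics/side0.png");ct,cs=r.camera_params("top"),r.camera_params("side")
for n,p,q,z in(("bobbin",(238,186.8),(347.3,191),.15),("column",(295.6,198.4),(345.8,205.2),.16),("tube",(347.4,170.2),(378.5,230.4),.142),("bracket",(296,176.6),None,.048)):
    a=hole(t,p,12 if n=="tube" else 8);print(n,p,a,"plane",onz(ct,p if a is None else a,z)[0])
    if q:
        b=hole(s,q,7);print("  side",b,onz(cs,q if b is None else b,z)[0],"tri",tri(p if a is None else a,q if b is None else b))
print("plate corners",onz(ct,[(345,128),(224,141),(235,260),(363,246)],.02).round(4).tolist())
# bracket flange corners from crop
B=[(210+x/5-.4,125+y/5-.4) for x,y in((347,228),(523,238),(518,338),(338,322))];P=onz(ct,B,.028);print("bracket corners",P.round(4).tolist(),P.mean(0))
# pan
hs=cv2.cvtColor(cv2.GaussianBlur(t,(5,5),0),cv2.COLOR_BGR2HSV)
m=((hs[...,1]<9)&(hs[...,2]>165)).astype(np.uint8)*255;m[:190]=0;m[290:]=0;m[:,160:]=0
k=max(cv2.findContours(m,0,2)[0],key=cv2.contourArea);k=cv2.convexHull(k);P=onz(ct,k.reshape(-1,2),.055)
def circ(P):
    A=np.c_[2*P[:,:2],np.ones(len(P))];x=np.linalg.lstsq(A,(P[:,:2]**2).sum(1),rcond=None)[0];return x[:2],np.sqrt(x[2]+x[0]**2+x[1]**2)
print("pan",cv2.fitEllipse(k),circ(P))
# scale housing
m=(hs[...,2]>175).astype(np.uint8)*255;m[:170]=0;m[340:]=0;m[:,180:]=0
k=max(cv2.findContours(m,0,2)[0],key=cv2.contourArea);print("housing",onz(ct,cv2.boxPoints(cv2.minAreaRect(k)),.042).round(4).tolist())
# tub in side: outer
hv=cv2.cvtColor(s,cv2.COLOR_BGR2HSV);print("side hsv",hv[380,375],hv[405,340],hv[440,470])
m=(hv[...,2]<118).astype(np.uint8)*255;m[:330]=0;m[425:]=0;m[:,:310]=0;m[:,440:]=0
k=max(cv2.findContours(m,0,2)[0],key=cv2.contourArea);k=cv2.convexHull(k).reshape(-1,2)
x=[k[k[:,0].argmin()],k[k[:,0].argmax()]];print("tub side extremes",x,k[k[:,1].argmin()],onz(cs,[*x,k[k[:,1].argmin()]],.035).round(4).tolist())
# tub rim right/left/top/bottom in top picture
row=cv2.GaussianBlur(t,(3,3),0)[...,1]
print(row[230,436:452],row[230,536:552]);print(row[174:190,493],row[266:286,493])
E
```

```text
bobbin (238, 186.8) [237.5862069  186.72413793] plane [0.52366808 0.10188399 0.15      ]
  side None [0.52576048 0.10028292 0.15      ] tri (array([0.5251621 , 0.10207702, 0.14880078]), np.float64(0.0020538318395085784))
column (295.6, 198.4) [294.59259259 198.07407407] plane [0.50433162 0.02080289 0.16      ]
  side None [0.50656262 0.01821324 0.16      ] tri (array([0.50603549, 0.02080378, 0.15831815]), np.float64(0.002240305813244824))
tube (347.4, 170.2) [347.33333333 169.52112676] plane [ 0.55393657 -0.05523651  0.142     ]
  side [377.93181818 230.11363636] [ 0.55556572 -0.05498783  0.142     ] tri (array([ 0.55476765, -0.05530461,  0.14193338]), np.float64(0.001504219695330344))
bracket (296, 176.6) [295.57575758 176.42424242] plane [0.5772967  0.02224777 0.048     ]
plate corners [[0.6789, -0.0642, 0.02], [0.6518, 0.1486, 0.02], [0.4405, 0.1224, 0.02], [0.465, -0.0917, 0.02]]
bracket corners [[0.5957, 0.0512, 0.028], [0.5926, -0.0092, 0.028], [0.5566, -0.0075, 0.028], [0.5619, 0.0538, 0.028]] [0.57667712 0.02206783 0.028     ]
pan ((100.13983154296875, 238.5230255126953), (74.12098693847656, 81.5705337524414), 51.112552642822266) (array([0.46951811, 0.32991746]), np.float64(0.06164395597188235))
housing [[0.5404, 0.4148, 0.042], [0.5416, 0.2617, 0.042], [0.3506, 0.2484, 0.042], [0.3509, 0.394, 0.042]]
side hsv [150   2 169] [120   4  72] [ 33  12 206]
tub side extremes [array([325, 383], dtype=int32), array([429, 394], dtype=int32)] [325 379] [[0.412, -0.3359, 0.035], [0.5681, -0.3817, 0.035], [0.4134, -0.3271, 0.035]]
[155 152 150 146 129 104  86  82  87  99 107  98  81  71  72  85] [ 89  89  89  88  90  95 104 110 107 110 127 145 152 153 154 154]
[152 152 152 150 146 134 115  93  75  67  67  69  70  73  85 101] [117 118 119 119 119 119 119 117 115 106  95 105 133 151 155 155 154 152
 151 152]
```

```bash
python3 - <<'E'
from h import *
ct,cs=r.camera_params("top"),r.camera_params("side")
print(onz(cs,[(324.5,372),(427.5,374),(377,338),(375,402)],.035).round(4).tolist())
print(onz(ct,[(446,230),(544,230),(493,181),(493,275)],.035).round(4).tolist())
t=cv2.imread("pics/top0.png");s=cv2.imread("pics/side0.png")
for im,c in((t,ct),(s,cs)):
    a=np.linspace(0,6.283,60)
    C=np.c_[.492+.085*np.cos(a),-.312+.085*np.sin(a),a*0+.035]
    for p in proj(c,C):cv2.circle(im,tuple(int(v) for v in p.round()),0,(0,0,255),-1)
    C=np.c_[.492+.078*np.cos(a),-.312+.078*np.sin(a),a*0+.005]
    for p in proj(c,C):cv2.circle(im,tuple(int(v) for v in p.round()),0,(0,255,0),-1)
cv2.imwrite("pics/c3.png",np.hstack([cv2.resize(t[165:295,425:565],None,fx=2.8,fy=2.8),cv2.resize(s[320:450,305:445],None,fx=2.8,fy=2.8)]))
E
```

```text
[[0.4152, -0.3112, 0.035], [0.579, -0.3381, 0.035], [0.5183, -0.2395, 0.035], [0.481, -0.3864, 0.035]]
[[0.4898, -0.2297, 0.035], [0.4905, -0.3957, 0.035], [0.5765, -0.3159, 0.035], [0.414, -0.3031, 0.035]]
```

View pics/c3.png

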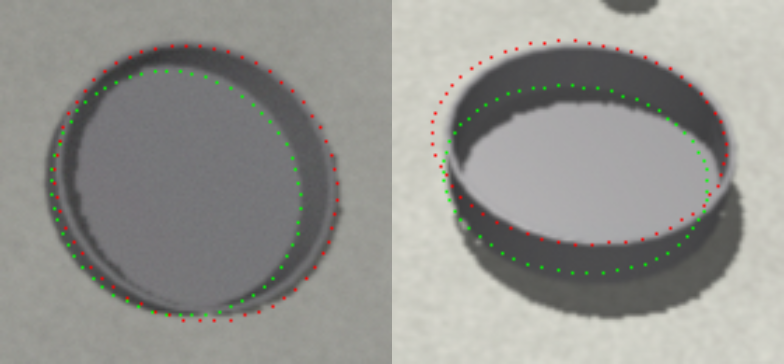

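The manual's scale: shifts go in shares of 1000 mm and turns go in shares of pi/2 rad. Converting my numbers, 424 mm / 1000 = 0.424, 224 mm / 1000 = 0.224, 1.135 rad / 1.5708 = 0.7226.

>>> {"name": "send_rows", "arguments": {"linear": [[0.028, 0.053, 0], [0.056, 0.106, 0], [0.084, 0.159, 0], [0.112, 0.212, 0], [0.14, 0.265, 0], [0.168, 0.318, 0], [0.196, 0.371, 0], [0.224, 0.424, 0]], "yaw": [0.0904, 0.1808, 0.2712, 0.3616, 0.452, 0.5424, 0.6328, 0.7226], "fingers": 1, "force": 40}}

```text
clock: 1.1
tool_pos: [0.499, -0.1634, 0.2313]
tcp_rot: [0.0, 0.705, 0.709, -0.0]
wrist_force: [2.0, -0.6, 0.3]
grip_width: 0.0855
finger_force: 0.0
```

Converted, -130 mm / 1000 = -0.13, 110 mm / 1000 = 0.11.

>>> {"name": "send_rows", "arguments": {"linear": [[0.019, 0.037, 0], [0.038, 0.074, 0], [0.056, 0.11, 0], [0.056, 0.11, -0.03], [0.056, 0.11, -0.065], [0.056, 0.11, -0.1], [0.056, 0.11, -0.13], [0.056, 0.11, -0.13]], "yaw": [0, 0, 0, 0, 0, 0, 0, 0]}}

```text
clock: 2.1
tool_pos: [0.5527, -0.055, 0.0995]
tcp_rot: [-0.002, 0.707, 0.707, -0.001]
wrist_force: [0.8, 0.3, 0.3]
grip_width: 0.0853
finger_force: 0.0
```

```bash
python3 - <<'E'
from h import *
a=r.grab_frame("top")[100:280,180:400];b=r.grab_frame("side")[130:310,250:470]
cv2.imwrite("pics/g1.png",np.hstack([cv2.resize(a,None,fx=1.8,fy=1.8),cv2.resize(b,None,fx=1.8,fy=1.8)]));print(r.observe()["tool_pos"],r.observe()["wrist_force"])
E
```

```text
[ 0.55455877 -0.0552656   0.10180589] [-0.33449121 -0.0896746   0.98718366]
```

View pics/g1.png

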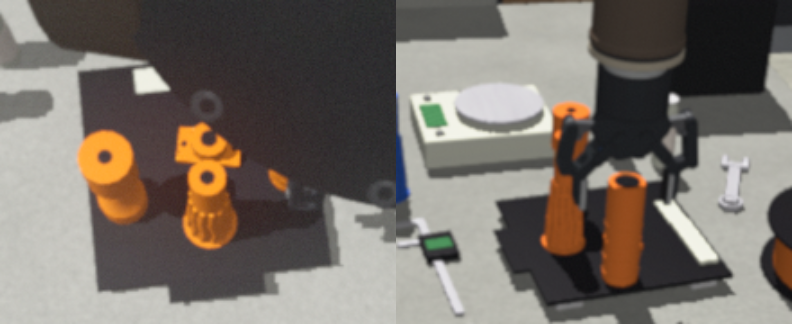

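>>> {"name": "send_rows", "arguments": {"linear": [[0, 0, 0], [0, 0, 0], [0, 0, 0], [0, 0, 0], [0, 0, 0], [0, 0, 0]], "yaw": [0, 0, 0, 0, 0, 0], "fingers": 0, "force": 40}}

```text
clock: 2.95
tool_pos: [0.555, -0.0553, 0.1022]
tcp_rot: [0.001, 0.707, 0.707, 0.0]
wrist_force: [-0.6, -0.5, 7.3]
grip_width: 0.0393
finger_force: 39.3
```

Converted, -237 mm / 1000 = -0.237, -196 mm / 1000 = -0.196.

>>> {"name": "send_rows", "arguments": {"linear": [[0, 0, 0.01], [0, 0, 0.03], [-0.004, -0.015, 0.05], [-0.014, -0.051, 0.055], [-0.026, -0.098, 0.055], [-0.039, -0.147, 0.055], [-0.052, -0.196, 0.055], [-0.063, -0.237, 0.055]], "yaw": [0, 0, 0, 0, 0, 0, 0, 0]}}

```text
clock: 3.95
tool_pos: [0.4908, -0.2941, 0.157]
tcp_rot: [0.0, 0.707, 0.707, 0.0]
wrist_force: [-0.3, 0.1, -1.4]
grip_width: 0.0392
finger_force: 40.5
```

Converted, -69 mm / 1000 = -0.069, -62 mm / 1000 = -0.062.

>>> {"name": "send_rows", "arguments": {"linear": [[-0.009, -0.034, 0], [-0.014, -0.052, 0], [-0.015, -0.056, 0], [-0.015, -0.056, -0.02], [-0.015, -0.056, -0.045], [-0.015, -0.056, -0.062], [-0.015, -0.056, -0.069], [-0.015, -0.056, -0.069]], "yaw": [0, 0, 0, 0, 0, 0, 0, 0]}}

```text
clock: 4.95
tool_pos: [0.4769, -0.348, 0.0874]
tcp_rot: [0.0, 0.707, 0.707, 0.0]
wrist_force: [-0.4, 0.2, -0.8]
grip_width: 0.0389
finger_force: 40.6
```

Converted, -1 mm / 1000 = -0.001.

>>> {"name": "send_rows", "arguments": {"linear": [[0, 0, 0], [0, 0, -0.001], [0, 0, -0.001]], "yaw": [0, 0, 0]}}

```text
clock: 5.32
tool_pos: [0.4766, -0.3484, 0.0866]
tcp_rot: [0.0, 0.707, 0.707, 0.0]
wrist_force: [-1.1, 1.0, 2.7]
grip_width: 0.0393
finger_force: 40.9
```

>>> {"name": "send_rows", "arguments": {"linear": [[0, 0, 0], [0, 0, 0], [0, 0, 0], [0, 0, 0], [0, 0, 0.02], [0, 0, 0.065], [0, 0, 0.11], [0, 0, 0.15]], "yaw": [0, 0, 0, 0, 0, 0, 0, 0], "fingers": 0.72}}

```text
clock: 6.32
tool_pos: [0.4764, -0.3482, 0.238]
tcp_rot: [0.0, 0.707, 0.707, 0.0]
wrist_force: [-0.3, -0.4, 0.1]
grip_width: 0.0613
finger_force: 0.0
```

```bash
python3 - <<'E'
from h import *
a=r.grab_frame("top")[130:310,180:560];b=r.grab_frame("side")[180:460,250:470]
cv2.imwrite("pics/g2.png",np.hstack([cv2.resize(a,(507,240)),cv2.resize(b,(283,360))[:240] if 0 else cv2.resize(b,(189,240))]));print(r.observe()["tool_pos"],r.observe()["grip_width"])
E
```

```text
[ 0.4781341  -0.34961337  0.24069209] 0.06140982588821841
```

View pics/g2.png

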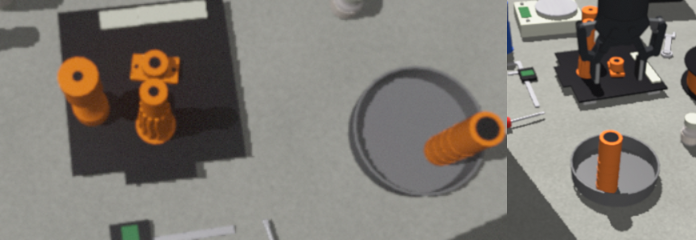

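Converted, 368 mm / 1000 = 0.368, 350 mm / 1000 = 0.35.

>>> {"name": "send_rows", "arguments": {"linear": [[0.002, 0.03, 0], [0.006, 0.08, 0], [0.01, 0.135, 0], [0.015, 0.19, 0], [0.02, 0.245, 0], [0.024, 0.3, 0], [0.028, 0.35, 0], [0.029, 0.368, 0]], "yaw": [0, 0, 0, 0, 0, 0, 0, 0], "fingers": 1}}

```text
clock: 7.42
tool_pos: [0.505, 0.0221, 0.2358]
tcp_rot: [-0.0, 0.706, 0.708, -0.0]
wrist_force: [0.3, 0.6, 0.4]
grip_width: 0.0852
finger_force: 0.0
```

Converted, -120 mm / 1000 = -0.12, -105 mm / 1000 = -0.105.

>>> {"name": "send_rows", "arguments": {"linear": [[0, 0, 0], [0, 0, -0.03], [0, 0, -0.07], [0, 0, -0.105], [0, 0, -0.12], [0, 0, -0.12]], "yaw": [0, 0, 0, 0, 0, 0]}}

```text
clock: 8.18
tool_pos: [0.505, 0.019, 0.1158]
tcp_rot: [-0.001, 0.707, 0.707, -0.001]
wrist_force: [0.3, 0.1, 0.6]
grip_width: 0.0855
finger_force: 0.0
```

>>> {"name": "send_rows", "arguments": {"linear": [[0, 0, 0], [0, 0, 0], [0, 0, 0], [0, 0, 0], [0, 0, 0], [0, 0, 0]], "yaw": [0, 0, 0, 0, 0, 0], "fingers": 0}}

```text
clock: 8.93
tool_pos: [0.5058, 0.0198, 0.1171]
tcp_rot: [0.0, 0.707, 0.707, 0.0]
wrist_force: [-1.8, 0.8, 8.1]
grip_width: 0.0283
finger_force: 38.7
```

Converted, -245 mm / 1000 = -0.245, -200 mm / 1000 = -0.2.

>>> {"name": "send_rows", "arguments": {"linear": [[0, 0, 0.01], [0, 0, 0.03], [0.002, -0.015, 0.05], [0.005, -0.052, 0.055], [0.009, -0.1, 0.055], [0.014, -0.15, 0.055], [0.018, -0.2, 0.055], [0.023, -0.245, 0.055]], "yaw": [0, 0, 0, 0, 0, 0, 0, 0]}}

```text
clock: 9.93
tool_pos: [0.5284, -0.2271, 0.172]
tcp_rot: [0.0, 0.707, 0.707, 0.0]
wrist_force: [1.0, 0.5, -0.5]
grip_width: 0.0283
finger_force: 39.5
```

Converted, -88 mm / 1000 = -0.088, -77 mm / 1000 = -0.077.

>>> {"name": "send_rows", "arguments": {"linear": [[0.004, -0.045, 0], [0.007, -0.077, 0], [0.008, -0.088, 0], [0.008, -0.088, -0.02], [0.008, -0.088, -0.045], [0.008, -0.088, -0.062], [0.008, -0.088, -0.069], [0.008, -0.088, -0.07]], "yaw": [0, 0, 0, 0, 0, 0, 0, 0]}}

```text
clock: 10.92
tool_pos: [0.5367, -0.3131, 0.1017]
tcp_rot: [0.0, 0.707, 0.707, 0.0]
wrist_force: [-2.2, 1.4, 9.6]
grip_width: 0.028
finger_force: 40.4
```

>>> {"name": "send_rows", "arguments": {"linear": [[0, 0, 0], [0, 0, 0]], "yaw": [0, 0]}}

```text
clock: 11.18
tool_pos: [0.5367, -0.3132, 0.1017]
tcp_rot: [0.0, 0.707, 0.707, 0.0]
wrist_force: [-0.7, 1.0, 2.9]
grip_width: 0.0281
finger_force: 39.9
```

>>> {"name": "send_rows", "arguments": {"linear": [[0, 0, 0], [0, 0, 0], [0, 0, 0], [0, 0, 0], [0, 0, 0.02], [0, 0, 0.065], [0, 0, 0.11], [0, 0, 0.15]], "yaw": [0, 0, 0, 0, 0, 0, 0, 0], "fingers": 0.6}}

```text
clock: 12.18
tool_pos: [0.5364, -0.3133, 0.253]
tcp_rot: [0.0, 0.707, 0.707, 0.0]
wrist_force: [1.0, -0.3, -0.8]
grip_width: 0.0514
finger_force: 0.0
```

Converted, 405 mm / 1000 = 0.405, 370 mm / 1000 = 0.37.

>>> {"name": "send_rows", "arguments": {"linear": [[-0.001, 0.03, 0], [-0.003, 0.085, 0], [-0.004, 0.142, 0], [-0.006, 0.2, 0], [-0.008, 0.258, 0], [-0.009, 0.315, 0], [-0.011, 0.37, 0], [-0.012, 0.405, 0]], "yaw": [0, 0, 0, 0, 0, 0, 0, 0], "fingers": 1}}

```text
clock: 13.18
tool_pos: [0.524, 0.0941, 0.2514]
tcp_rot: [-0.0, 0.707, 0.708, 0.0]
wrist_force: [0.7, -1.2, -0.2]
grip_width: 0.0856
finger_force: 0.0
```

Converted, -139 mm / 1000 = -0.139, -115 mm / 1000 = -0.115.

>>> {"name": "send_rows", "arguments": {"linear": [[0, 0.009, 0], [0, 0.009, 0], [0, 0.009, -0.03], [0, 0.009, -0.075], [0, 0.009, -0.115], [0, 0.009, -0.139], [0, 0.009, -0.139]], "yaw": [0, 0, 0, 0, 0, 0, 0]}}

```text
clock: 14.05
tool_pos: [0.5234, 0.0993, 0.1109]
tcp_rot: [-0.001, 0.708, 0.707, -0.001]
wrist_force: [0.6, -0.6, 0.8]
grip_width: 0.0855
finger_force: 0.0
```

>>> {"name": "send_rows", "arguments": {"linear": [[0, 0, 0], [0, 0, 0], [0, 0, 0], [0, 0, 0], [0, 0, 0], [0, 0, 0]], "yaw": [0, 0, 0, 0, 0, 0], "fingers": 0}}

```text
clock: 14.8
tool_pos: [0.5252, 0.1008, 0.1136]
tcp_rot: [0.001, 0.707, 0.707, 0.001]
wrist_force: [-1.2, -1.2, 9.6]
grip_width: 0.0429
finger_force: 39.5
```

Converted, -270 mm / 1000 = -0.27, -215 mm / 1000 = -0.215.

>>> {"name": "send_rows", "arguments": {"linear": [[0, 0, 0.01], [0, 0, 0.03], [-0.002, -0.015, 0.05], [-0.007, -0.052, 0.055], [-0.013, -0.105, 0.055], [-0.02, -0.16, 0.055], [-0.027, -0.215, 0.055], [-0.034, -0.27, 0.055]], "yaw": [0, 0, 0, 0, 0, 0, 0, 0]}}

```text
clock: 15.8
tool_pos: [0.4902, -0.171, 0.1683]
tcp_rot: [0.001, 0.707, 0.707, 0.0]
wrist_force: [1.7, -0.2, -1.3]
grip_width: 0.0432
finger_force: 40.9
```

Converted, -109 mm / 1000 = -0.109, -92 mm / 1000 = -0.092.

>>> {"name": "send_rows", "arguments": {"linear": [[-0.006, -0.05, 0], [-0.012, -0.092, 0], [-0.014, -0.109, 0], [-0.014, -0.109, -0.02], [-0.014, -0.109, -0.045], [-0.014, -0.109, -0.062], [-0.014, -0.109, -0.069], [-0.014, -0.109, -0.07]], "yaw": [0, 0, 0, 0, 0, 0, 0, 0]}}

```text
clock: 16.8
tool_pos: [0.4767, -0.2781, 0.0978]
tcp_rot: [0.0, 0.707, 0.707, 0.0]
wrist_force: [-3.7, 2.1, 13.9]
grip_width: 0.0429
finger_force: 43.4
```

>>> {"name": "send_rows", "arguments": {"linear": [[0, 0, 0], [0, 0, 0]], "yaw": [0, 0]}}

```text
clock: 17.05
tool_pos: [0.4767, -0.2782, 0.0978]
tcp_rot: [0.0, 0.707, 0.707, 0.0]
wrist_force: [-1.2, 0.9, 6.9]
grip_width: 0.0433
finger_force: 42.7
```

Converted, 150 mm / 1000 = 0.15, 110 mm / 1000 = 0.11.

>>> {"name": "send_rows", "arguments": {"linear": [[0, 0, 0], [0, 0, 0], [0, 0, 0], [0, 0, 0], [0, 0, 0.02], [0, 0, 0.065], [0, 0, 0.11], [0, 0, 0.15]], "yaw": [0, 0, 0, 0, 0, 0, 0, 0], "fingers": 0.72}}

```text
clock: 18.05
tool_pos: [0.4764, -0.2782, 0.249]
tcp_rot: [0.0, 0.707, 0.707, 0.0]
wrist_force: [0.6, 0.1, -0.5]
grip_width: 0.0616
finger_force: 0.0
```

```bash
python3 - <<'E'
from h import *
a=r.grab_frame("top");b=r.grab_frame("side");cv2.imwrite("pics/t3.png",a);cv2.imwrite("pics/s3.png",b);a=a[130:310,180:560];b=b[180:460,250:470]
cv2.imwrite("pics/g3.png",np.hstack([cv2.resize(a,(507,240)),cv2.resize(b,(189,240))]))
print(r.observe()["tool_pos"],r.observe()["grip_width"])
E
```

```text
[ 0.47822459 -0.27941697  0.25151127] 0.06183682950769875
```

View pics/g3.png

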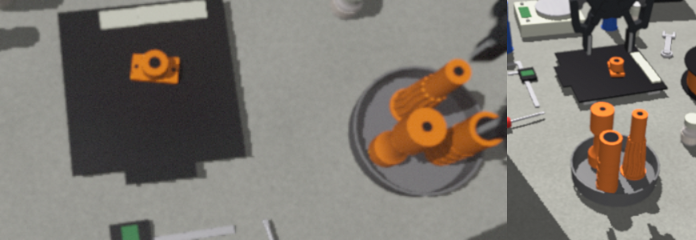

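```bash
python3 - <<'E'
from h import *
t=cv2.imread("pics/t3.png");s=cv2.imread("pics/s3.png");ct,cs=r.camera_params("top"),r.camera_params("side")
o=orange(t);o[:150]=0;o[215:]=0;o[:,:250]=0;o[:,340:]=0
k=max(cv2.findContours(o,0,2)[0],key=cv2.contourArea).reshape(-1,2)
h=hole(t,(295.6,176.4),8);print(h,onz(ct,h,.048))
P=onz(ct,k,.028)[:,:2]
print(cv2.minAreaRect((P*1000).astype(np.float32)))
# bottom edge (near side) line of flange
n=np.array([p for p in [ (x,k[k[:,0]==x][:,1].max()) for x in range(282,312)]]);Q=onz(ct,n,.028);print("near edge yaw",-np.polyfit(Q[:,1],Q[:,0],1)[0],Q[:,0].mean())
os=orange(s);os[:200]=0;os[300:]=0;os[:,:330]=0;os[:,420:]=0
k=max(cv2.findContours(os,0,2)[0],key=cv2.contourArea);x,y,w,hh=cv2.boundingRect(k);print(x,y,w,hh,proj(cs,[[.577,.022,.048]]))
E
```

```text
[295.69444444 176.36111111] [[0.57740921 0.02205086 0.048     ]]
((580.2508544921875, 22.186988830566406), (62.79222869873047, 46.47364044189453), 85.44346618652344)Traceback (most recent call last):
  File "<stdin>", line 9, in <module>
    return umr_maximum(a, axis, None, out, keepdims, initial, where)
ValueError: zero-size array to reduction operation maximum which has no identity
```

Converted, 299 mm / 1000 = 0.299, 102 mm / 1000 = 0.102, -0.08 rad / 1.5708 = -0.0509.

>>> {"name": "send_rows", "arguments": {"linear": [[0.008, 0.025, 0], [0.024, 0.07, 0], [0.04, 0.117, 0], [0.056, 0.165, 0], [0.072, 0.212, 0], [0.088, 0.258, 0], [0.1, 0.292, 0], [0.102, 0.299, 0]], "yaw": [-0.0064, -0.0127, -0.0191, -0.0255, -0.0318, -0.0382, -0.0446, -0.0509], "fingers": 1}}

```text
clock: 19.15
tool_pos: [0.5786, 0.0228, 0.2465]
tcp_rot: [-0.0, 0.734, 0.679, -0.0]
wrist_force: [-0.3, -0.0, 0.4]
grip_width: 0.0856
finger_force: 0.0
```

>>> {"name": "send_rows", "arguments": {"linear": [[0, 0, -0.02], [0, 0, -0.065], [0, 0, -0.115], [0, 0, -0.16], [0, 0, -0.195], [0, 0, -0.215], [0, 0, -0.223], [0, 0, -0.223]], "yaw": [0, 0, 0, 0, 0, 0, 0, 0]}}

```text
clock: 20.15
tool_pos: [0.5781, 0.0204, 0.0241]
tcp_rot: [-0.0, 0.735, 0.678, -0.0]
wrist_force: [-0.4, -0.2, 0.1]
grip_width: 0.0851
finger_force: 0.0
```

>>> {"name": "send_rows", "arguments": {"linear": [[0, 0, 0], [0, 0, 0], [0, 0, 0], [0, 0, 0], [0, 0, 0], [0, 0, 0]], "yaw": [0, 0, 0, 0, 0, 0], "fingers": 0}}

```text
clock: 20.9
tool_pos: [0.5788, 0.0208, 0.0251]
tcp_rot: [0.0, 0.735, 0.678, 0.0]
wrist_force: [-2.5, 0.1, 9.6]
grip_width: 0.0331
finger_force: 39.1
```

>>> {"name": "send_rows", "arguments": {"linear": [[0, 0, 0.01], [0, 0, 0.035], [-0.02, 0, 0.075], [-0.055, 0.015, 0.11], [-0.09, 0.045, 0.12], [-0.108, 0.09, 0.12], [-0.108, 0.14, 0.12], [-0.108, 0.19, 0.12]], "yaw": [0, 0, 0, 0, 0, 0, 0, 0]}}

```text
clock: 21.9
tool_pos: [0.4703, 0.2124, 0.1453]
tcp_rot: [0.0, 0.735, 0.678, 0.001]
wrist_force: [1.4, -1.1, -0.2]
grip_width: 0.0327
finger_force: 40.0
```

Converted, 118 mm / 1000 = 0.118, 110 mm / 1000 = 0.11.

>>> {"name": "send_rows", "arguments": {"linear": [[0, 0.045, 0], [0, 0.085, 0], [0, 0.11, 0], [0, 0.118, -0.01], [0, 0.118, -0.04], [0, 0.118, -0.065], [0, 0.118, -0.076], [0, 0.118, -0.076]], "yaw": [0, 0, 0, 0, 0, 0, 0, 0]}}

```text
clock: 22.9
tool_pos: [0.4701, 0.3281, 0.0679]
tcp_rot: [-0.0, 0.735, 0.678, -0.001]
wrist_force: [-0.5, 0.1, -0.9]
grip_width: 0.033
finger_force: 40.0
```

```bash
python3 - <<'E'
from h import *
a=r.grab_frame("top")[170:330,40:220];b=r.grab_frame("side")[110:270,240:420]
cv2.imwrite("pics/g4.png",np.hstack([cv2.resize(a,None,fx=2.2,fy=2.2),cv2.resize(b,None,fx=2.2,fy=2.2)]))
E
```

```text
(no output)
```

View pics/g4.png

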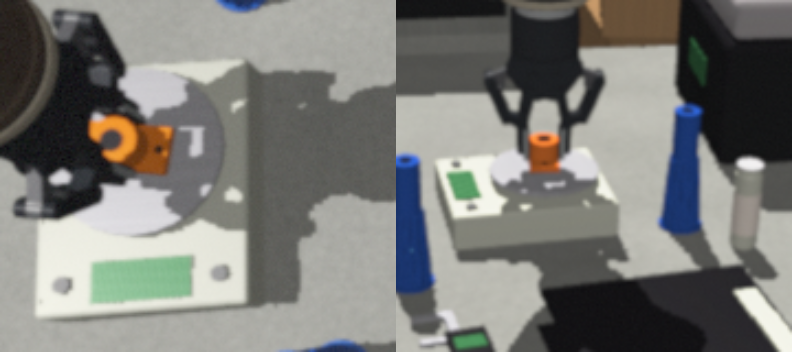

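Converted, -9 mm / 1000 = -0.009, -7 mm / 1000 = -0.007.

>>> {"name": "send_rows", "arguments": {"linear": [[0, 0, -0.004], [0, 0, -0.007], [0, 0, -0.009], [0, 0, -0.009], [0, 0, -0.009]], "yaw": [0, 0, 0, 0, 0]}}

```text
clock: 23.62
tool_pos: [0.4705, 0.3288, 0.0601]
tcp_rot: [0.0, 0.735, 0.678, 0.0]
wrist_force: [-3.3, -2.4, 14.3]
grip_width: 0.0328
finger_force: 41.7
```

Contact at the expected height. Release, rise, and check.

Converted, 180 mm / 1000 = 0.18, 120 mm / 1000 = 0.12.

>>> {"name": "send_rows", "arguments": {"linear": [[0, 0, 0], [0, 0, 0], [0, 0, 0], [0, 0, 0], [0, 0, 0.02], [0, 0, 0.065], [0, 0, 0.12], [0, 0, 0.18]], "yaw": [0, 0, 0, 0, 0, 0, 0, 0], "fingers": 0.75}}

```text
clock: 24.62
tool_pos: [0.4699, 0.3285, 0.2407]
tcp_rot: [-0.0, 0.735, 0.678, -0.0]
wrist_force: [0.4, 1.4, 0.5]
grip_width: 0.064
finger_force: 0.0
```

Converted, -370 mm / 1000 = -0.37, -335 mm / 1000 = -0.335, 0.08 rad / 1.5708 = 0.0509.

>>> {"name": "send_rows", "arguments": {"linear": [[0, -0.025, 0], [0, -0.07, 0], [0, -0.12, 0], [0, -0.175, 0], [0, -0.23, 0], [0, -0.285, 0], [0, -0.335, 0], [0, -0.37, 0]], "yaw": [0.0064, 0.0127, 0.0191, 0.0255, 0.0318, 0.0382, 0.0446, 0.0509]}}

```text
clock: 25.62
tool_pos: [0.4701, -0.0433, 0.2394]
tcp_rot: [0.0, 0.707, 0.707, 0.0]
wrist_force: [0.2, -0.2, 0.4]
grip_width: 0.0643
finger_force: 0.0
```

```bash
python3 - <<'E'
from h import *
a=r.grab_frame("top");b=r.grab_frame("side")
ct,cs=r.camera_params("top"),r.camera_params("side")
g=proj(ct,[[.4705,.3285,.083]])[0];h=hole(a,g,7);print(g,h,onz(ct,g if h is None else h,.083))
q=proj(cs,[[.4705,.3285,.083]])[0];h2=hole(b,q,6);print(q,h2)
for n,P in(("bobbin",[.476,-.278,.135]),("column",[.536,-.313,.145]),("tube",[.476,-.348,.127])):
    p=proj(ct,[P])[0];x=hole(a,p,8 if n!="tube" else 13);y=hole(b,proj(cs,[P])[0],8)
    print(n,P,"top",None if x is None else onz(ct,x,P[2]),"side",None if y is None else onz(cs,y,P[2]))
A=a[150:330,40:320];B=b[110:460,240:460]
cv2.imwrite("pics/g5.png",np.hstack([cv2.resize(A,None,fx=1.8,fy=1.8),cv2.resize(B,(204,324))]))
E
```

```text
[ 93.16205135 233.24399475] None [[0.4705 0.3285 0.083 ]]
[306.63734869 175.7931739 ] None
bobbin [0.476, -0.278, 0.135] top [[ 0.47415234 -0.27629447  0.135     ]] side [[ 0.47600864 -0.27663607  0.135     ]]
column [0.536, -0.313, 0.145] top [[ 0.53441198 -0.31180917  0.145     ]] side [[ 0.53630276 -0.31222038  0.145     ]]
tube [0.476, -0.348, 0.127] top [[ 0.47420793 -0.34704052  0.127     ]] side None
```

View pics/g5.png

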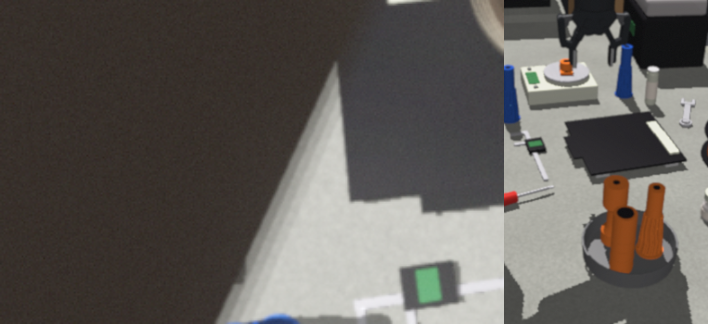

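Converted, -237 mm / 1000 = -0.237, -233 mm / 1000 = -0.233.

>>> {"name": "send_rows", "arguments": {"linear": [[0.001, -0.025, 0], [0.002, -0.07, 0], [0.003, -0.12, 0], [0.004, -0.17, 0], [0.005, -0.212, 0], [0.006, -0.233, 0], [0.006, -0.237, 0], [0.006, -0.237, 0]], "yaw": [0, 0, 0, 0, 0, 0, 0, 0], "fingers": 0.75}}

```text
clock: 26.72
tool_pos: [0.4764, -0.2772, 0.2391]
tcp_rot: [-0.0, 0.707, 0.707, 0.0]
wrist_force: [-1.0, 0.5, -0.4]
grip_width: 0.0642
finger_force: 0.0
```

Converted, -142 mm / 1000 = -0.142, -130 mm / 1000 = -0.13.

>>> {"name": "send_rows", "arguments": {"linear": [[0, 0, -0.02], [0, 0, -0.06], [0, 0, -0.1], [0, 0, -0.13], [0, 0, -0.142], [0, 0, -0.142]], "yaw": [0, 0, 0, 0, 0, 0]}}

```text
clock: 27.48
tool_pos: [0.4764, -0.2774, 0.0972]
tcp_rot: [-0.0, 0.707, 0.707, -0.0]
wrist_force: [0.5, -0.8, -0.2]
grip_width: 0.0639
finger_force: 0.0
```

>>> {"name": "send_rows", "arguments": {"linear": [[0, 0, 0], [0, 0, 0], [0, 0, 0], [0, 0, 0], [0, 0, 0]], "yaw": [0, 0, 0, 0, 0], "fingers": 0}}

```text
clock: 28.1
tool_pos: [0.477, -0.2786, 0.0987]
tcp_rot: [0.001, 0.707, 0.707, 0.0]
wrist_force: [-1.9, 1.0, 8.5]
grip_width: 0.0428
finger_force: 40.1
```

Converted, 270 mm / 1000 = 0.27, 215 mm / 1000 = 0.215.

>>> {"name": "send_rows", "arguments": {"linear": [[0, 0, 0.01], [0, 0, 0.035], [0.002, 0.015, 0.06], [0.007, 0.052, 0.07], [0.013, 0.105, 0.07], [0.02, 0.16, 0.07], [0.027, 0.215, 0.07], [0.034, 0.27, 0.07]], "yaw": [0, 0, 0, 0, 0, 0, 0, 0]}}

```text
clock: 29.1
tool_pos: [0.5107, -0.0065, 0.1684]
tcp_rot: [0.001, 0.707, 0.707, 0.0]
wrist_force: [1.5, -0.1, -0.8]
grip_width: 0.0431
finger_force: 40.9
```

>>> {"name": "send_rows", "arguments": {"linear": [[0.006, 0.05, 0], [0.012, 0.092, 0], [0.014, 0.109, 0], [0.014, 0.109, -0.02], [0.014, 0.109, -0.04], [0.014, 0.109, -0.051], [0.014, 0.109, -0.054], [0.014, 0.109, -0.055]], "yaw": [0, 0, 0, 0, 0, 0, 0, 0]}}

```text
clock: 30.1
tool_pos: [0.5243, 0.1005, 0.1136]
tcp_rot: [-0.0, 0.707, 0.707, -0.0]
wrist_force: [-10.0, -1.0, 30.9]
grip_width: 0.0432
finger_force: 44.1
```

>>> {"name": "send_rows", "arguments": {"linear": [[0, 0, 0], [0, 0, 0]], "yaw": [0, 0]}}

```text
clock: 30.35
tool_pos: [0.5242, 0.1005, 0.1137]
tcp_rot: [-0.0, 0.707, 0.707, 0.0]
wrist_force: [-7.2, -1.5, 16.3]
grip_width: 0.0432
finger_force: 43.1
```

>>> {"name": "send_rows", "arguments": {"linear": [[0, 0, 0], [0, 0, 0], [0, 0, 0], [0, 0, 0], [0, 0, 0.02], [0, 0, 0.06], [0, 0, 0.1], [0, 0, 0.13]], "yaw": [0, 0, 0, 0, 0, 0, 0, 0], "fingers": 0.75}}

```text
clock: 31.35
tool_pos: [0.5246, 0.1008, 0.244]
tcp_rot: [0.0, 0.707, 0.707, 0.0]
wrist_force: [0.3, 0.5, -0.2]
grip_width: 0.0636
finger_force: 0.0
```

Converted, -405 mm / 1000 = -0.405, -370 mm / 1000 = -0.37.

>>> {"name": "send_rows", "arguments": {"linear": [[0.001, -0.03, 0], [0.003, -0.085, 0], [0.004, -0.142, 0], [0.006, -0.2, 0], [0.008, -0.258, 0], [0.009, -0.315, 0], [0.011, -0.37, 0], [0.012, -0.405, 0]], "yaw": [0, 0, 0, 0, 0, 0, 0, 0]}}

```text
clock: 32.35
tool_pos: [0.5361, -0.3068, 0.2421]
tcp_rot: [0.0, 0.708, 0.707, -0.0]
wrist_force: [0.4, 1.0, -0.1]
grip_width: 0.0639
finger_force: 0.0
```

Converted, -141 mm / 1000 = -0.141, -130 mm / 1000 = -0.13.

>>> {"name": "send_rows", "arguments": {"linear": [[0, -0.009, 0], [0, -0.009, 0], [0, -0.009, -0.02], [0, -0.009, -0.06], [0, -0.009, -0.1], [0, -0.009, -0.13], [0, -0.009, -0.141], [0, -0.009, -0.141]], "yaw": [0, 0, 0, 0, 0, 0, 0, 0]}}

```text
clock: 33.35
tool_pos: [0.5365, -0.3124, 0.1013]
tcp_rot: [-0.0, 0.707, 0.707, -0.0]
wrist_force: [-0.7, -0.7, 0.0]
grip_width: 0.0641
finger_force: 0.0
```

>>> {"name": "send_rows", "arguments": {"linear": [[0, 0, 0], [0, 0, 0], [0, 0, 0], [0, 0, 0], [0, 0, 0], [0, 0, 0]], "yaw": [0, 0, 0, 0, 0, 0], "fingers": 0}}

```text
clock: 34.1
tool_pos: [0.5369, -0.3136, 0.1026]
tcp_rot: [0.001, 0.707, 0.707, 0.0]
wrist_force: [-0.9, 1.1, 8.2]
grip_width: 0.0281
finger_force: 38.8
```

Converted, 245 mm / 1000 = 0.245, 200 mm / 1000 = 0.2.

>>> {"name": "send_rows", "arguments": {"linear": [[0, 0, 0.01], [0, 0, 0.035], [-0.002, 0.015, 0.06], [-0.005, 0.052, 0.07], [-0.009, 0.1, 0.07], [-0.014, 0.15, 0.07], [-0.018, 0.2, 0.07], [-0.023, 0.245, 0.07]], "yaw": [0, 0, 0, 0, 0, 0, 0, 0]}}

```text
clock: 35.1
tool_pos: [0.5133, -0.0667, 0.1722]
tcp_rot: [0.0, 0.707, 0.707, 0.0]
wrist_force: [1.0, 0.3, -0.9]
grip_width: 0.0284
finger_force: 39.5
```

Converted, 88 mm / 1000 = 0.088, 77 mm / 1000 = 0.077.

>>> {"name": "send_rows", "arguments": {"linear": [[-0.004, 0.045, 0], [-0.007, 0.077, 0], [-0.008, 0.088, 0], [-0.008, 0.088, -0.02], [-0.008, 0.088, -0.04], [-0.008, 0.088, -0.05], [-0.008, 0.088, -0.053], [-0.008, 0.088, -0.053]], "yaw": [0, 0, 0, 0, 0, 0, 0, 0]}}

```text
clock: 36.1
tool_pos: [0.5057, 0.0195, 0.1186]
tcp_rot: [0.0, 0.707, 0.707, 0.0]
wrist_force: [-0.1, -0.2, -0.2]
grip_width: 0.0281
finger_force: 39.5
```

Converted, -1 mm / 1000 = -0.001.

>>> {"name": "send_rows", "arguments": {"linear": [[0, 0, -0.001], [0, 0, -0.001]], "yaw": [0, 0]}}

```text
clock: 36.35
tool_pos: [0.5056, 0.0198, 0.1176]
tcp_rot: [0.0, 0.707, 0.707, 0.0]
wrist_force: [0.1, -0.8, -1.2]
grip_width: 0.028
finger_force: 39.5
```

Converted, -1 mm / 1000 = -0.001.

>>> {"name": "send_rows", "arguments": {"linear": [[0, 0, -0.001], [0, 0, -0.001], [0, 0, -0.001]], "yaw": [0, 0, 0]}}

```text
clock: 36.72
tool_pos: [0.5058, 0.0198, 0.1175]
tcp_rot: [0.0, 0.707, 0.707, 0.0]
wrist_force: [-5.5, -0.2, 21.6]
grip_width: 0.0279
finger_force: 41.9
```

Converted, 130 mm / 1000 = 0.13, 100 mm / 1000 = 0.1.

>>> {"name": "send_rows", "arguments": {"linear": [[0, 0, 0], [0, 0, 0], [0, 0, 0], [0, 0, 0], [0, 0, 0.02], [0, 0, 0.06], [0, 0, 0.1], [0, 0, 0.13]], "yaw": [0, 0, 0, 0, 0, 0, 0, 0], "fingers": 0.65}}

```text
clock: 37.72
tool_pos: [0.5056, 0.0198, 0.2479]
tcp_rot: [0.0, 0.707, 0.707, 0.0]
wrist_force: [0.9, -0.9, 0.0]
grip_width: 0.0555
finger_force: 0.0
```

>>> {"name": "send_rows", "arguments": {"linear": [[-0.002, -0.03, 0], [-0.006, -0.08, 0], [-0.01, -0.135, 0], [-0.015, -0.19, 0], [-0.02, -0.245, 0], [-0.024, -0.3, 0], [-0.028, -0.35, 0], [-0.029, -0.368, 0]], "yaw": [0, 0, 0, 0, 0, 0, 0, 0], "fingers": 1}}

```text
clock: 38.72
tool_pos: [0.4758, -0.3508, 0.246]
tcp_rot: [0.0, 0.708, 0.706, -0.0]
wrist_force: [0.3, -0.0, -1.0]
grip_width: 0.0852
finger_force: 0.0
```

Converted, -160 mm / 1000 = -0.16, -145 mm / 1000 = -0.145.

>>> {"name": "send_rows", "arguments": {"linear": [[0, 0, 0], [0, 0, -0.02], [0, 0, -0.065], [0, 0, -0.11], [0, 0, -0.145], [0, 0, -0.16], [0, 0, -0.16]], "yaw": [0, 0, 0, 0, 0, 0, 0]}}

```text
clock: 39.6
tool_pos: [0.4764, -0.3472, 0.0861]
tcp_rot: [-0.001, 0.707, 0.707, -0.0]
wrist_force: [-0.8, -1.0, 0.2]
grip_width: 0.0851
finger_force: 0.0
```

>>> {"name": "send_rows", "arguments": {"linear": [[0, 0, 0], [0, 0, 0], [0, 0, 0], [0, 0, 0], [0, 0, 0], [0, 0, 0]], "yaw": [0, 0, 0, 0, 0, 0], "fingers": 0}}

```text
clock: 40.35
tool_pos: [0.4768, -0.3487, 0.0875]
tcp_rot: [0.001, 0.707, 0.707, 0.0]
wrist_force: [-1.3, 1.2, 9.5]
grip_width: 0.039
finger_force: 39.1
```

Converted, 237 mm / 1000 = 0.237, 196 mm / 1000 = 0.196.

>>> {"name": "send_rows", "arguments": {"linear": [[0, 0, 0.01], [0, 0, 0.035], [0.004, 0.015, 0.06], [0.014, 0.051, 0.07], [0.026, 0.098, 0.07], [0.039, 0.147, 0.07], [0.052, 0.196, 0.07], [0.063, 0.237, 0.07]], "yaw": [0, 0, 0, 0, 0, 0, 0, 0]}}

```text
clock: 41.35
tool_pos: [0.5398, -0.1095, 0.1571]
tcp_rot: [0.0, 0.707, 0.707, 0.0]
wrist_force: [0.7, 0.1, -0.7]
grip_width: 0.0395
finger_force: 40.4
```

Converted, 56 mm / 1000 = 0.056, -54 mm / 1000 = -0.054.

>>> {"name": "send_rows", "arguments": {"linear": [[0.009, 0.034, 0], [0.014, 0.052, 0], [0.015, 0.056, 0], [0.015, 0.056, -0.02], [0.015, 0.056, -0.04], [0.015, 0.056, -0.05], [0.015, 0.056, -0.054], [0.015, 0.056, -0.054]], "yaw": [0, 0, 0, 0, 0, 0, 0, 0]}}

```text
clock: 42.35
tool_pos: [0.5547, -0.0557, 0.1028]
tcp_rot: [0.0, 0.707, 0.707, 0.0]
wrist_force: [0.6, 0.7, -1.8]
grip_width: 0.039
finger_force: 40.4
```

Converted, -1 mm / 1000 = -0.001.

>>> {"name": "send_rows", "arguments": {"linear": [[0, 0, -0.001], [0, 0, -0.001], [0, 0, -0.001]], "yaw": [0, 0, 0]}}

```text
clock: 42.72
tool_pos: [0.5549, -0.0555, 0.1024]
tcp_rot: [0.001, 0.707, 0.707, 0.0]
wrist_force: [-3.4, -1.0, 13.3]
grip_width: 0.0394
finger_force: 41.8
```

Converted, 140 mm / 1000 = 0.14, 100 mm / 1000 = 0.1.

>>> {"name": "send_rows", "arguments": {"linear": [[0, 0, 0], [0, 0, 0], [0, 0, 0], [0, 0, 0], [0, 0, 0.02], [0, 0, 0.06], [0, 0, 0.1], [0, 0, 0.14]], "yaw": [0, 0, 0, 0, 0, 0, 0, 0], "fingers": 0.72}}

```text
clock: 43.72
tool_pos: [0.5542, -0.0552, 0.2425]
tcp_rot: [-0.0, 0.707, 0.707, -0.0]
wrist_force: [1.4, -0.9, -0.1]
grip_width: 0.0613
finger_force: 0.0
```

Converted, -335 mm / 1000 = -0.335, -315 mm / 1000 = -0.315.

>>> {"name": "send_rows", "arguments": {"linear": [[-0.015, -0.03, 0], [-0.04, -0.075, 0], [-0.065, -0.125, 0], [-0.09, -0.175, 0], [-0.115, -0.225, 0], [-0.14, -0.275, 0], [-0.16, -0.315, 0], [-0.17, -0.335, 0]], "yaw": [0, 0, 0, 0, 0, 0, 0, 0]}}

```text
clock: 44.72
tool_pos: [0.3831, -0.3922, 0.2413]
tcp_rot: [0.0, 0.708, 0.706, -0.0]
wrist_force: [-0.7, 0.1, -0.2]
grip_width: 0.0616
finger_force: 0.0
```

```bash
python3 - <<'E'
from h import *
a=r.grab_frame("top");b=r.grab_frame("side")
ct,cs=r.camera_params("top"),r.camera_params("side")
t0=cv2.imread("pics/top0.png")
for n,p,z in(("bobbin",(237.6,186.7),.15),("column",(294.6,198.1),.16),("tube",(347.3,169.5),.142)):
    R=12 if n=="tube" else 8
    x,y=hole(t0,p,R),hole(a,p,R); print(n,x,y,None if y is None else (onz(ct,y,z)-onz(ct,x,z)).round(4))
h=hole(a,(93.2,233.2),7);print("bracket",h,None if h is None else onz(ct,h,.083))
cv2.imwrite("pics/g6.png",np.hstack([cv2.resize(a[110:330,40:400],(540,330)),cv2.resize(b[110:310,250:400],(247,330))]))
E
```

```text
bobbin [237.5862069  186.72413793] [237.40740741 188.07407407] [[-0.002   0.0002  0.    ]]
column [294.59259259 198.07407407] [294.17857143 198.60714286] [[-0.0008  0.0006  0.    ]]
tube [347.33333333 169.52112676] [346.87735849 170.33962264] [[-0.0013  0.0007  0.    ]]
bracket [ 91.79661017 233.89830508] [[0.46946891 0.33044308 0.083     ]]
```

View pics/g6.png

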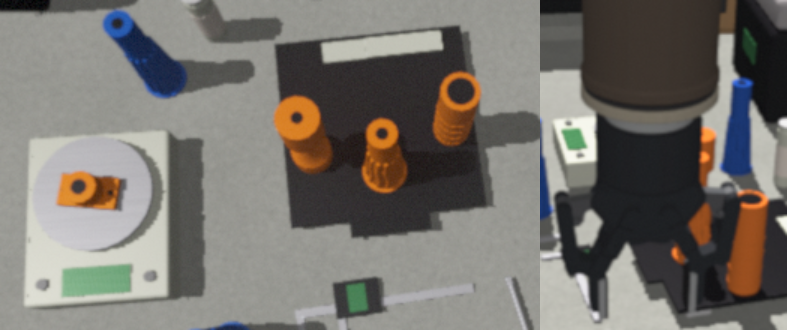

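```bash
python3 -c "
from bench import r
print(r.close_job())"
```

```text
the job is handed in; nothing more can be done
None
```

I handed the job in at about 45 s: the bracket lies flat on the pan within about 1 mm of its centre, and the column, tube and bobbin each stand upright on the plate within about 2 mm of where they started, by the last top-camera measurement; the hand-in returned no verdict.

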